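Bolt the specimen carrier's lid past its spring catch

TASK

Lock the lid of the specimen carrier: with one fingertip press the orange spring catch all the way down and keep holding it down while the other fingertip pushes the black bolt handle fully home towards the keeper; then take the hand away so that the catch springs back up and locks the bolt. Grasp and lift nothing, and leave the jar on the lid, the tube rack and the bin of caps where they stand.

Things in the scene. Friction and masses are not known exactly. Their poses are not given: they have to be found in the camera images.
- case: Grey specimen carrier, 200 (its x) by 250 (its y) by 130 mm high, fixed, clear-windowed lid. Origin: centre of its underside, z up; turned by up to 0.7 rad. Along the lid's middle, at case x = 0, runs the latch; from -y to +y: black bolt handle, orange catch plate, steel keeper (keeper). Other latch parts stand at most 19 mm above the lid, 20 to 32 mm to the +x side of that line.
- bolt_handle (a point): Upright black bolt handle, 26 mm wide (case x), 14 mm long (case y), from 10 to 46 mm above the lid. This point, moving with it, is the middle of the top edge of its -y face, the face to push; at the start it is at case (0, -0.045, 0.176) m. On that side a fingertip has free space down to 3 mm above the lid. Axes as the case's.
- catch_pad (a point): Centre of the flat top of the orange catch plate, 30 mm wide (case x), 70 mm long (case y 4 to 74 mm); moves with it. Up, the top is 28 mm above the lid (case z 0.158 m); fully down 18 mm, which is 28 mm below the handle's top. It can be pressed anywhere along its length, and a fingertip may slide along it while pressing. Axes as the case's.
- keeper (a point): Top centre of the steel keeper, a fixed block 31 mm (case x) by 26 mm (case y), 22 mm above the lid, at case (0, 0.101, 0.152) m: the bolt's rod enters it when pushed home along the case's +y. Axes as the case's.
- bolt (a joint): Bolt position in m: 0 = drawn back (start, within 1 mm), 0.030 = fully home in the keeper, on its stop. Grows as the handle moves along the case's +y. About 2 N of friction, no spring, stays where left. With the catch up a tooth blocks it: only 1.5 mm of play at either end.
- catch (a joint): Catch depression in m, straight down: 0 = up, 0.010 = fully down on its stop. The spring needs 2.4 N to start, 5.4 N fully down, and lifts it when let go. Its tooth clears the bolt beyond about 0.0045; let go with the bolt part way it stays trapped at about 0.004 and comes up fully only once the bolt is home.
- jar: Small specimen jar with yellow cap, 34 mm in diameter, 45 mm high, loose, standing on the lid window on the -x side of the latch. Origin: centre of its underside. Not to be moved.
- rack: White tube rack 70 mm (its x) by 120 mm (its y), 102 mm high with its yellow-capped tubes, loose on the bench beyond the case's +y end. Origin: centre of its underside. Not to be moved.
- capbin: Clear open bin of yellow caps, 90 by 110 by 55 mm high, loose on the bench beyond the case's -y end. Origin: centre of its underside. Not to be moved.

How it is judged:
On the way, in this order (a step that is already met when the one before it is completed fails the run):
1. the catch is pressed down (at least 8 of 10 mm) with the bolt still drawn back (value of joint catch above 0.008 m and value of joint bolt below 0.004 m), for 0.1 s.
2. the bolt is fully home (within 1.5 mm) with the catch still held down (value of joint bolt above 0.0285 m and value of joint catch above 0.0055 m), for 0.05 s.
At the end, for the whole second after the job is handed in: The bolt is home (within 1.5 mm of its 30 mm stop), the catch has sprung up again (within 1.5 mm) and locks it, and the jar, rack and bin stand within 15 mm of where they were (value of joint bolt above 0.0285 m and value of joint catch below 0.0015 m and linear speed of jar below 0.02 m/s and distance of each of jar, rack, capbin from where it was at the start of the episode below 0.015 m); the robot touches nothing.
It fails at once if the catch is let up (less than 5.5 of 10 mm down) while the bolt is part way (5 to 25 mm) (value of joint bolt between 0.005 and 0.025 m and value of joint catch below 0.0055 m).
It fails at once if the jar is moved or lifted by more than 15 mm, or tipped (distance of jar from where it was at the start of the episode above 0.015 m or angle between jar's own z axis and vertical above 0.3 rad).
It fails at once if the tube rack is moved or lifted by more than 15 mm, or tipped (distance of rack from where it was at the start of the episode above 0.015 m or angle between rack's own z axis and vertical above 0.3 rad).
It fails at once if the bin of caps is moved or lifted by more than 15 mm, or tipped (distance of capbin from where it was at the start of the episode above 0.015 m or angle between capbin's own z axis and vertical above 0.3 rad).
It also fails if it takes over 43 s, if anything falls off the work surface, if the arm or the gripper's body presses on something with over 40 N, if the wrist force passes 120 N, or if a joint passes its speed limit or range.

ROBOT

A 7-joint arm with a two-finger parallel gripper is mounted at the origin on the work surface. World frame = base frame: x ahead of the robot, y to its left, z up, the work surface at z = 0. Lengths are in m, angles in rad, forces in N, time in s.
With the tool pointing down it reaches from about 0.4 to 0.85 m from the base axis. Payload 4.5 kg.
Tool frame: the origin (TCP) lies at the very end of the fingers, on their centre line; the grasp point (between the pads) lies 19 mm behind it; z points along the fingers, y is the line along which they close (so a half turn about z gives the same grasp; the last joint's range is limited). The gripper opens to 85 mm and grips with 20 to 120 N. Pads are 22 mm wide; open, the fingers measure 114 mm over their backs; the gripper's body (76 mm by 85 mm) begins 54 mm behind the grasp point. The pads swing forward as they close: fully open they stand 13 mm farther back than shut.
Start: joints at [1.148, 0.689, -0.195, 1.565, 0.157, 0.902, -0.215], TCP at [0.276, -0.561, 0.231] pointing down, gripper open.
Joint ranges: [-3.01, 3.01], [-0.46, 2.08], [-1.47, 1.51], [0.13, 2.56], [-1, 4.14], [0.04, 2.09], [-2.66, 2.66]. Speed limits (rad/s): [2.57, 2.57, 3.14, 3.14, 3.14, 3.14, 3.14].

INTERFACE

Orientations are given as a 3x3 rotation matrix whose columns are the frame's x, y, z axes.
In Python, from station import bot gives the robot as it stands.
- The arm moves only by the shell command python3 -m inch 'ROWS'. ROWS is JSON, one flat list of numbers, 5 for each row, row after row: the shift along the world's x, y, z in mm, then the turn about the world's z in rad, then the opening in per cent of the stroke, from 0 (shut) to 100 (fully open). A call has 1 to 5 rows; each row shifts and turns the commanded pose from where the row before left it; what a row does not reach is not made up. A row lasts 1/8 s, in which the tool goes at most 62.5 mm and 10.7 degrees, less where a joint would pass 70% of its speed; a pose out of reach is approached as far as the arm can. A call with a gripper value outside its range is refused whole. The fingers move at their own pace and stop on an object; the grip force is fixed at half the most. Time passes only in rows, so rows that do not move let the fingers close. It gives the time, the measured TCP pose, the force, the opening and the grip force at its end, in the units of the state.
- bot.state(): the state, without advancing time (a new reading comes with each control period).
- bot.grab_frame(name): name is "side" or "top"; returns the picture (480x640x3 uint8, red, green, blue); there is no depth.
- bot.camera_info(name): a dict with "K" (3x3 intrinsics, pixels), "world_from_camera" (4x4, takes a point from camera to world coordinates). Camera axes: x right, y up, looking along -z (the intrinsics and any distortion apply to the point x, -y, -z); pixel columns grow to the right and rows downward; lengths in m; the calibration is good to about 2 mm. A picture is of the moment at which its call begins. camera_info takes no time and is no camera call.
- bot.finish_job(): hands the job in; it is judged then, once.
Trained networks look in the newest picture that a camera, given by its name, has taken for a name from the list of things; names that differ only in an ending like _2 or _b are one class to them, and where a whole thing is asked for, a point or a joint stands for the part that bears it (a point fixed in the world has none). Each returns a list of dicts, best first, with "conf" (0 to 1); they miss things now and then, are a little off and sometimes report something else, mostly with a low value. They report only what shows in the picture. A call takes as long as a camera call.
- bot.masks_of(target, camera): "mask" (480x640 bool, what is visible of it) and "box" ([left, top, width, height] in pixels, round what is visible of it).
- bot.pinpoint(target, camera): "centre" ([column, row] in pixels: a listed point, or the origin of a listed thing).
The state is a dict: "time_s": time; "joint_positions": joint angles; "qd": joint speeds; "joint_efforts": joint torques, N m; "ee_pos": TCP position; "tcp_rot": TCP orientation; "contact_force": force on the tool from outside, world axes, zero at the start; "moment": the same for the moment, N m; "opening": opening from 0.0 (shut) to 1.0 (fully open); "grip_force": force on a finger pad.
Only numpy, scipy, OpenCV 4.12 (cv2) and the standard library are available. Lean on these libraries where they do the work, as an engineer would, in place of code of your own. Each camera call takes 0.05 s, during which the arm holds its last target. There are 200 camera calls.

## Working session

There is one attempt and no reset: what is moved stays moved. The work goes in short steps, Python scripts to look and compute and a shell command to move; the robot and the scene stay as the last step left them, time stands still between calls to the robot, and variables do not carry over. Pictures are saved under pics/ and viewed, at most 10 in all, crops included, and the job is handed in when it is done.

```bash
mkdir -p pics; ls
cat > h.py <<'E'
import numpy as np, cv2
from station import bot
def ray(cam,px):
    c=bot.camera_info(cam);K=np.array(c["K"]);T=np.array(c["world_from_camera"])
    d=np.linalg.inv(K)@np.array([px[0],px[1],1.]);d=T[:3,:3]@np.array([d[0],-d[1],-d[2]])
    return T[:3,3],d/np.linalg.norm(d)
def proj(cam,P):
    c=bot.camera_info(cam);K=np.array(c["K"]);T=np.linalg.inv(np.array(c["world_from_camera"]))
    p=T[:3,:3]@np.array(P)+T[:3,3];q=K@np.array([p[0],-p[1],-p[2]]);return q[:2]/q[2]
def tri(pa,pb,ca="side",cb="top"):
    A=np.zeros((3,3));b=np.zeros(3)
    for o,d in (ray(ca,pa),ray(cb,pb)):
        M=np.eye(3)-np.outer(d,d);A+=M;b+=M@o
    return np.linalg.solve(A,b)
def onz(cam,px,z):
    o,d=ray(cam,px);return o+d*(z-o[2])/d[2]
E
python3 - <<'E'
from h import *
for c in("side","top"):
    im=bot.grab_frame(c);cv2.imwrite(f"pics/{c}0.png",im[:,:,::-1]); i=bot.camera_info(c);print(c,{k:np.round(v,3).tolist() if k!="name" else v for k,v in i.items() if k in("K","world_from_camera")},i.keys())
    for t in("case","bolt_handle","catch_pad","keeper","jar","rack","capbin"):
        print(t,[(np.round(r["centre"],1).tolist(),round(r["conf"],2)) for r in bot.pinpoint(t,c)[:2]])
print(bot.state())
E
```

```text
pics
side {'K': [[472.962, 0.0, 319.682], [0.0, 472.962, 246.281], [0.0, 0.0, 1.0]], 'world_from_camera': [[0.638, -0.647, 0.418, 1.0], [0.77, 0.527, -0.36, -0.28], [0.013, 0.551, 0.834, 0.915], [0.0, 0.0, 0.0, 1.0]]} dict_keys(['K', 'world_from_camera'])
case [([236.7, 302.7], 0.96)]
bolt_handle [([204.3, 272.9], 0.61)]
catch_pad [([246.0, 258.1], 0.7)]
keeper [([272.8, 249.6], 0.77), ([205.0, 272.1], 0.57)]
jar []
rack [([326.2, 254.5], 0.73)]
capbin [([143.7, 363.5], 0.95), ([275.7, 244.8], 0.2)]
top {'K': [[591.406, 0.0, 321.145], [0.0, 591.406, 230.935], [0.0, 0.0, 1.0]], 'world_from_camera': [[-0.018, 0.985, -0.174, 0.38], [-1.0, -0.017, 0.006, 0.063], [0.003, 0.174, 0.985, 1.409], [0.0, 0.0, 0.0, 1.0]]} dict_keys(['K', 'world_from_camera'])
case [([391.6, 262.1], 0.82)]
bolt_handle [([392.7, 287.6], 0.5), ([428.6, 255.4], 0.48)]
catch_pad [([382.7, 251.8], 0.98)]
keeper [([355.8, 248.3], 0.72), ([300.3, 257.3], 0.17)]
jar [([395.2, 289.3], 0.6)]
rack [([299.2, 255.2], 0.56)]
capbin [([487.6, 267.1], 0.55)]
{'time_s': 0.8, 'joint_positions': array([ 1.1477611 ,  0.68908257, -0.19461237,  1.56529121,  0.15731455,
        0.90249406, -0.21510819]), 'qd': array([ 1.24666574e-04, -9.24009707e-05,  1.31828881e-03,  3.12356459e-04,
        1.75697070e-04,  1.11284210e-03, -2.30354515e-03]), 'joint_efforts': array([ 7.22188979e-04, -5.39516473e+01, -1.26683023e+00, -1.58882350e+01,
        9.90789675e-03,  1.34838061e-03,  3.49245923e-06]), 'ee_pos': array([ 0.27573466, -0.56092456,  0.23133027]), 'tcp_rot': array([[ 8.97439038e-01,  4.41138493e-01,  5.76001182e-05],
       [ 4.41138497e-01, -8.97439033e-01, -9.45188806e-05],
       [ 9.99667784e-06,  1.10234563e-04, -9.99999994e-01]]), 'contact_force': array([ 0.48925847, -1.52402756,  0.48807825]), 'moment': array([-0.03837022, -0.02971584, -0.00645577]), 'grip_force': 0.0, 'opening': 0.9975117038039002}
```

View pics/side0.png

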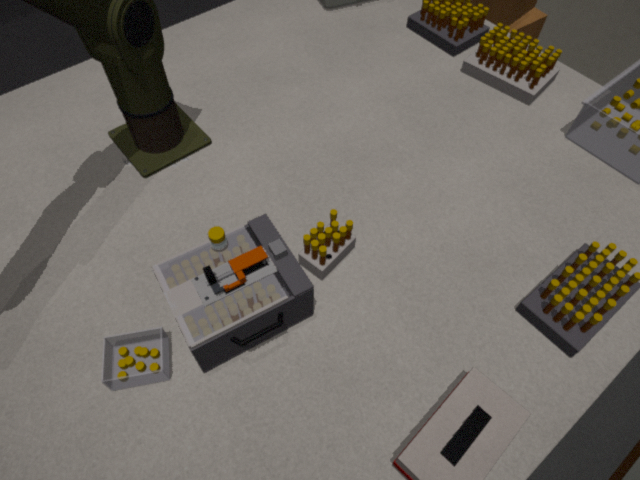

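View pics/top0.png

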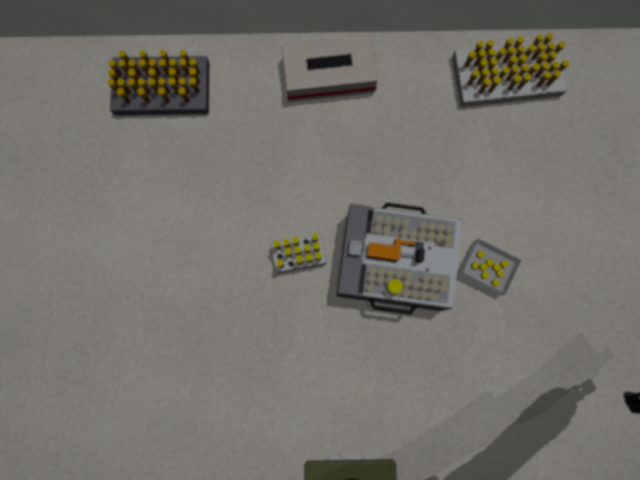

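Run:
```python
from h import *
from scipy.optimize import least_squares
for n,a,b in (("handle",(204.3,272.9),(428.6,255.4)),("pad",(246,258.1),(382.7,251.8)),("keeper",(272.8,249.6),(355.8,248.3)),("case",(236.7,302.7),(391.6,262.1)),("rack",(326.2,254.5),(299.2,255.2)),("bin",(143.7,363.5),(487.6,267.1))):
    P=tri(a,b);print(n,P.round(4),"res",(proj("side",P)-a).round(1),(proj("top",P)-b).round(1))
obs=[((0,-.045,.176),(204.3,272.9),(428.6,255.4)),((0,.039,.158),(246,258.1),(382.7,251.8)),((0,.101,.152),(272.8,249.6),(355.8,248.3)),((0,0,0),(236.7,302.7),(391.6,262.1))]
def w(p,L): c,s=np.cos(p[3]),np.sin(p[3]);return np.array([p[0]+c*L[0]-s*L[1],p[1]+s*L[0]+c*L[1],p[2]+L[2]])
def f(p): return np.concatenate([np.r_[proj("side",w(p,L))-a,proj("top",w(p,L))-b] for L,a,b in obs])
r=least_squares(f,[.55,-.05,0,0],loss="soft_l1");print(r.x.round(4),f(r.x).round(1))
print("jar",onz("top",(395.2,289.3),.13))
```

```text
handle [ 0.543  -0.1639  0.18  ] res [-2.7  0.4] [-2.1 -0.9]
pad [ 0.5531 -0.0763  0.1558] res [ 0.8 -0.1] [0.6 0.3]
keeper [ 0.563  -0.0207  0.1432] res [ 1.3 -0.2] [1.  0.5]
case [ 0.5474 -0.1146  0.0097] res [ 1.6 -0.3] [1.3 0.6]
rack [0.5705 0.1091 0.0048] res [-0.3  0. ] [-0.2 -0.2]
bin [ 0.535  -0.3374  0.0021] res [-2.2  0.5] [-1.7 -0.5]
[ 5.480e-01 -1.171e-01  1.000e-04 -1.480e-01] [-1.7  0.2 -3.5  0.2 -0.1  0.1  1.8 -0.2  2.4 -3.7 -0.3  0.   1.4  2.6
  1.9  0.8]
jar [ 0.47519567 -0.10187053  0.13      ]
```

Both views show the carrier near the middle: in the top picture the handle is at about (420,253), the catch at (384,251), the keeper at (355,248) and the jar at (395,287). The network's handle point at (428,255) looks a few pixels off, so I'll check it with a model overlay.

```bash
cat >> h.py <<'E'
def w(p,L): c,s=np.cos(p[2]),np.sin(p[2]);return np.array([p[0]+c*L[0]-s*L[1],p[1]+s*L[0]+c*L[1],L[2]])
E
python3 - <<'E'
from h import *
p=[.548,-.117,-.148]
B=lambda x,y0,y1,z:[(-x,y0,z),(x,y0,z),(x,y1,z),(-x,y1,z)]
polys=[B(.1,-.125,.125,.13),B(.013,-.045,-.031,.176),B(.015,.004,.074,.158),B(.0155,.088,.114,.152)]
out=[]
for c,(x,y) in (("side",(140,195)),("top",(325,190))):
    im=cv2.imread(f"pics/{c}0.png")[y:y+140,x:x+180 if c=="side" else x+140]
    im=cv2.resize(im,None,fx=4,fy=4,interpolation=cv2.INTER_CUBIC)[:560,:720]
    for q in polys:
        pts=np.array([(proj(c,w(p,L))+.5-[x,y])*4 for L in q]).round().astype(int);cv2.polylines(im,[pts],True,(0,255,0),1)
    cv2.imwrite(f"pics/{c}_ov.png",im)
E
```

```text
(no output)
```

View pics/side_ov.png

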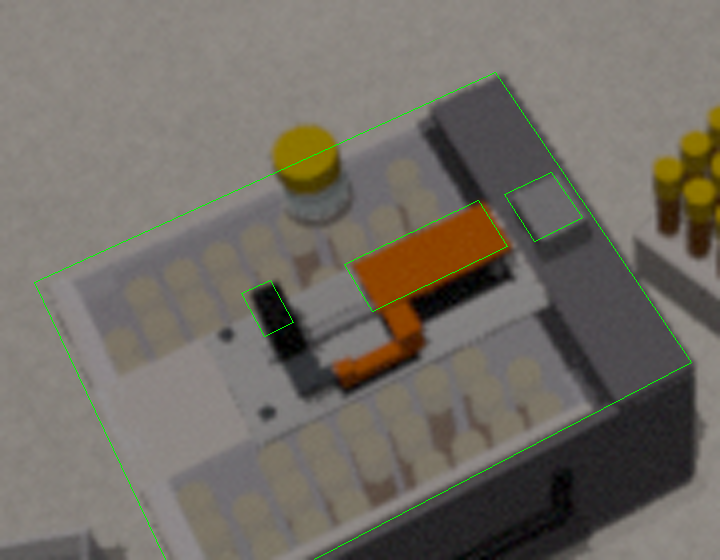

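View pics/top_ov.png

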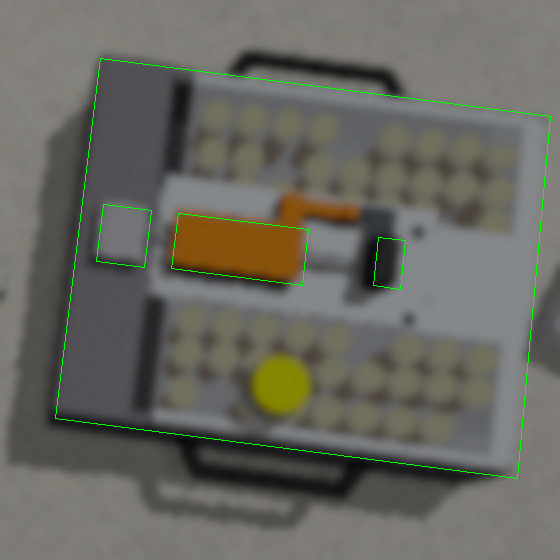

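The overlay fits to about 3 mm; the real parts lie about 3 mm further along +y. I'm using the case at (0.549, -0.114) with yaw -0.145. Next I move above the latch.

```bash
python3 -m inch '[27,43,4,-0.06,85, 27,43,4,-0.06,85, 27,43,4,-0.06,85, 27,43,4,-0.06,85, 27,43,4,-0.06,85]'; python3 -m inch '[27,43,4,-0.06,85, 27,43,4,-0.06,85, 27,43,4,-0.06,85, 27,43,4,-0.06,85, 28,43,4,-0.06,85]'; python3 -m inch '[0,0,0,0,85,0,0,0,0,85]'
python3 - <<'E'
from h import *
s=bot.state();t=s["ee_pos"];print(t,s["opening"],s["contact_force"])
p=[.549,-.114,-.145];c,sn=np.cos(p[2]),np.sin(p[2]);d=t-[p[0],p[1],0]
print("case xy",c*d[0]+sn*d[1],-sn*d[0]+c*d[1],"tool y ang",np.arctan2(s["tcp_rot"][1,1],s["tcp_rot"][0,1])+np.pi/2)
for c,(x,y) in (("side",(140,150)),("top",(325,190))):
    im=bot.grab_frame(c)[:,:,::-1][y:y+150,x:x+180];cv2.imwrite(f"pics/{c}1.png",cv2.resize(im,None,fx=4,fy=4,interpolation=cv2.INTER_CUBIC))
E
```

```text
time_s: 1.42
ee_pos: [0.4116, -0.3446, 0.2516]
tcp_rot: [[0.988, 0.154, 0.001], [0.154, -0.988, -0.0], [0.001, 0.0, -1.0]]
contact_force: [1.0, -0.5, -0.3]
opening: 0.846
grip_force: 0.0
time_s: 2.05
ee_pos: [0.5475, -0.1295, 0.2716]
tcp_rot: [[0.989, -0.145, 0.0], [-0.145, -0.989, -0.0], [0.0, 0.0, -1.0]]
contact_force: [0.7, -0.9, 0.4]
opening: 0.852
grip_force: 0.0
time_s: 2.3
ee_pos: [0.5463, -0.1314, 0.2712]
tcp_rot: [[0.99, -0.142, -0.001], [-0.142, -0.99, -0.001], [-0.001, 0.001, -1.0]]
contact_force: [-0.6, -0.6, -0.7]
opening: 0.849
grip_force: 0.0
[ 0.54630077 -0.1314392   0.27122374] 0.8488040760217891 [-0.64702004 -0.62724266 -0.69072389]
case xy -0.0001510685738120095 -0.017646204477316116 tool y ang -0.1429055652914235
```

View pics/side1.png

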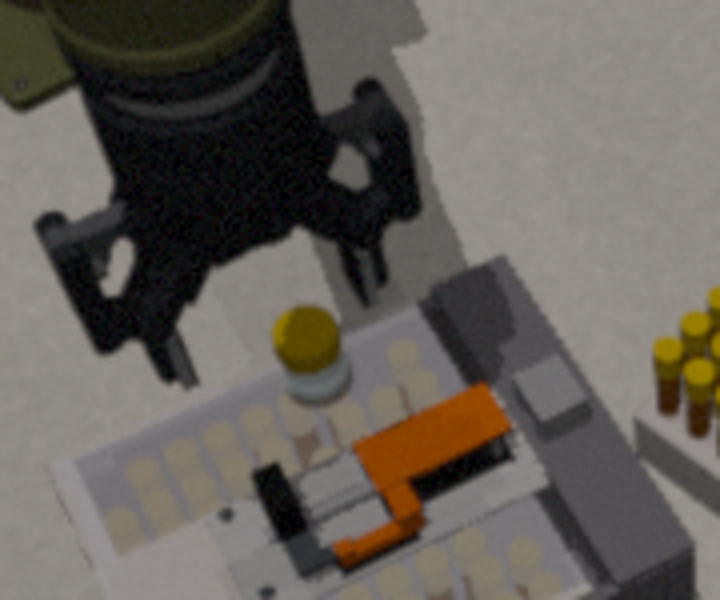

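The side picture shows the hand squarely above the latch, with fingertips at about (187,246) and (232,225) in the full image. I'll work out where those tips are.

Run:
```python
from h import *
p=[.549,-.114,-.145];c,sn=np.cos(p[2]),np.sin(p[2])
n=np.array([c,sn,0])
for px in ((188,246),(233,225)):
    o,d=ray("side",px);P=o+d*(n@(np.array([p[0],p[1],0])-o))/(n@d);q=P-[p[0],p[1],0]
    print("case y,z",(-sn*q[0]+c*q[1]).round(4),P[2].round(4))
```

```text
case y,z -0.0545 0.2702
case y,z 0.0263 0.2713
```

View pics/top1.png

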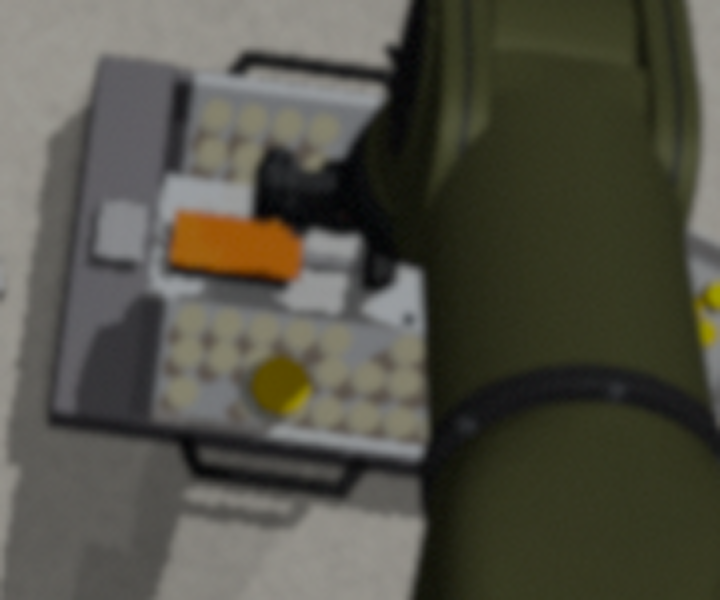

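The tips sit on both sides as planned: the -y tip at about case y = -54 mm and the other at about +26 mm on the pad. I'm adding 4 mm of clearance and going down.

```bash
python3 -m inch '[-0.6,-4,-25,0,85,0,0,-30,0,85,0,0,-30,0,85,0,0,-8,0,85,0,0,0,0,85]'; python3 -m inch '[0,0,-5,0,85,0,0,-5,0,85,0,0,0,0,85,0,0,0,0,85]'
python3 - <<'E'
from h import *
x,y=140,150
im=bot.grab_frame("side")[:,:,::-1][y:y+150,x:x+180];cv2.imwrite("pics/side2.png",cv2.resize(im,None,fx=4,fy=4,interpolation=cv2.INTER_CUBIC))
E
```

```text
time_s: 3.02
ee_pos: [0.5459, -0.1358, 0.1785]
tcp_rot: [[0.99, -0.144, -0.0], [-0.144, -0.99, -0.0], [-0.0, 0.0, -1.0]]
contact_force: [0.2, 0.5, 0.0]
opening: 0.85
grip_force: 0.0
time_s: 3.52
ee_pos: [0.5462, -0.1349, 0.1685]
tcp_rot: [[0.99, -0.143, 0.0], [-0.143, -0.99, -0.0], [0.0, 0.0, -1.0]]
contact_force: [-0.3, -0.6, 0.4]
opening: 0.849
grip_force: 0.0
```

View pics/side2.png

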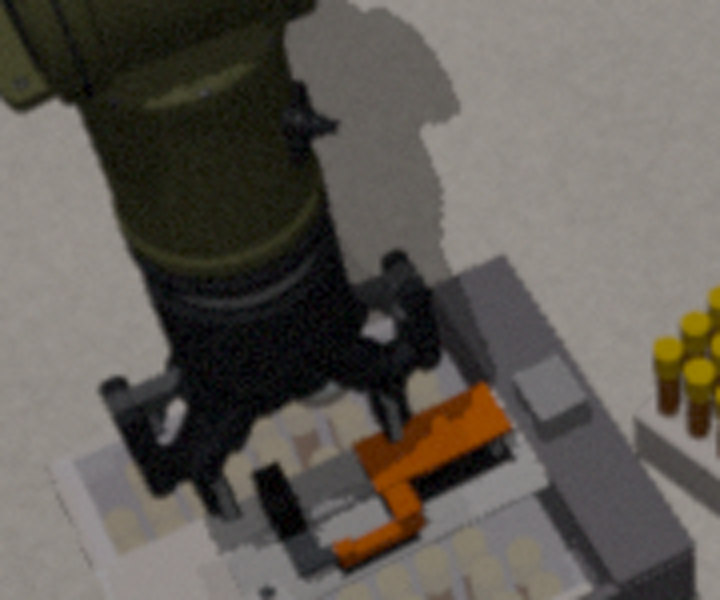

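The -y fingertip at crop (230,515) is behind the handle at (275,490) with a clear gap. The other tip at (395,440) is just above the catch plate. Now I press down in small steps.

```bash
python3 -m inch '[0,0,-4,0,85,0,0,-4,0,85,0,0,0,0,85,0,0,0,0,85]'; python3 -m inch '[0,0,-3,0,85,0,0,-3,0,85,0,0,0,0,85,0,0,0,0,85]'
```

```text
time_s: 4.08
ee_pos: [0.5461, -0.1349, 0.1602]
tcp_rot: [[0.99, -0.143, -0.0], [-0.143, -0.99, -0.0], [-0.0, 0.0, -1.0]]
contact_force: [-0.2, -0.3, 0.5]
opening: 0.852
grip_force: 0.0
time_s: 4.58
ee_pos: [0.5461, -0.1349, 0.1543]
tcp_rot: [[0.99, -0.143, -0.0], [-0.143, -0.99, -0.0], [-0.0, 0.0, -1.0]]
contact_force: [0.1, 0.1, 1.0]
opening: 0.85
grip_force: 0.0
```

```bash
python3 -m inch '[0,0,-3,0,85,0,0,0,0,85,0,0,0,0,85]'; python3 -m inch '[0,0,-3,0,85,0,0,0,0,85,0,0,0,0,85]'
```

```text
time_s: 4.95
ee_pos: [0.5461, -0.1349, 0.1513]
tcp_rot: [[0.99, -0.143, -0.0], [-0.143, -0.99, -0.0], [-0.0, 0.0, -1.0]]
contact_force: [0.3, -0.8, 0.9]
opening: 0.85
grip_force: 0.0
time_s: 5.32
ee_pos: [0.5464, -0.135, 0.1485]
tcp_rot: [[0.99, -0.143, 0.001], [-0.143, -0.99, -0.0], [0.001, 0.0, -1.0]]
contact_force: [0.4, 0.0, 2.3]
opening: 0.852
grip_force: 1.1
```

```bash
python3 -m inch '[0,0,-3,0,85,0,0,-3,0,85,0,0,0,0,85,0,0,0,0,85]'; python3 -m inch '[0,0,-3,0,85,0,0,0,0,85,0,0,0,0,85]'
```

```text
time_s: 5.82
ee_pos: [0.5464, -0.135, 0.1425]
tcp_rot: [[0.99, -0.143, 0.001], [-0.143, -0.99, -0.0], [0.001, 0.0, -1.0]]
contact_force: [0.4, -0.3, 4.1]
opening: 0.854
grip_force: 2.0
time_s: 6.2
ee_pos: [0.5464, -0.135, 0.1395]
tcp_rot: [[0.99, -0.143, 0.001], [-0.143, -0.99, -0.0], [0.001, 0.0, -1.0]]
contact_force: [-0.1, 0.1, 6.8]
opening: 0.852
grip_force: 3.2
```

```bash
python3 -m inch '[0,0,-1,0,85,0,0,0,0,85,0,0,0,0,85]'; python3 -m inch '[0,0,-1,0,85,0,0,0,0,85,0,0,0,0,85]'
```

```text
time_s: 6.58
ee_pos: [0.5465, -0.135, 0.1394]
tcp_rot: [[0.99, -0.143, 0.001], [-0.143, -0.99, -0.0], [0.001, -0.0, -1.0]]
contact_force: [-0.4, 0.5, 14.0]
opening: 0.854
grip_force: 6.6
time_s: 6.95
ee_pos: [0.5466, -0.1349, 0.1393]
tcp_rot: [[0.99, -0.143, 0.002], [-0.143, -0.99, -0.0], [0.002, -0.0, -1.0]]
contact_force: [-2.9, 0.2, 20.8]
opening: 0.85
grip_force: 10.1
```

The plate is on its stop: force jumps at z = 0.1394, about 10 mm below first contact. I'm easing off 1 mm and sliding along case +y.

```bash
python3 -m inch '[0.4,3,1,0,85,0.6,4,0,0,85,0.6,4,0,0,85,0.6,4,0,0,85,0,0,0,0,85]'
```

```text
time_s: 7.58
ee_pos: [0.5487, -0.1239, 0.1396]
tcp_rot: [[0.989, -0.146, 0.002], [-0.146, -0.989, -0.005], [0.003, 0.005, -1.0]]
contact_force: [-1.5, -6.5, 12.7]
opening: 0.852
grip_force: 6.0
```

```bash
python3 -m inch '[0.6,4,0,0,85,0.6,4,0,0,85,0.6,4,0,0,85,0,0,0,0,85]'
```

```text
time_s: 8.07
ee_pos: [0.5503, -0.1134, 0.1396]
tcp_rot: [[0.989, -0.147, 0.002], [-0.147, -0.989, -0.007], [0.003, 0.006, -1.0]]
contact_force: [-1.7, -9.5, 11.6]
opening: 0.847
grip_force: 6.7
```

```bash
python3 -m inch '[0.6,4,0,0,85,0.6,4,0,0,85,0.6,4,0,0,85,0,0,0,0,85]'
python3 - <<'E'
from h import *
x,y=140,150
im=bot.grab_frame("side")[:,:,::-1][y:y+150,x:x+180];cv2.imwrite("pics/side3.png",cv2.resize(im,None,fx=4,fy=4,interpolation=cv2.INTER_CUBIC))
E
```

```text
time_s: 8.57
ee_pos: [0.5523, -0.101, 0.1396]
tcp_rot: [[0.989, -0.147, 0.002], [-0.147, -0.989, -0.006], [0.003, 0.006, -1.0]]
contact_force: [-1.2, -9.2, 11.3]
opening: 0.851
grip_force: 6.3
```

View pics/side3.png

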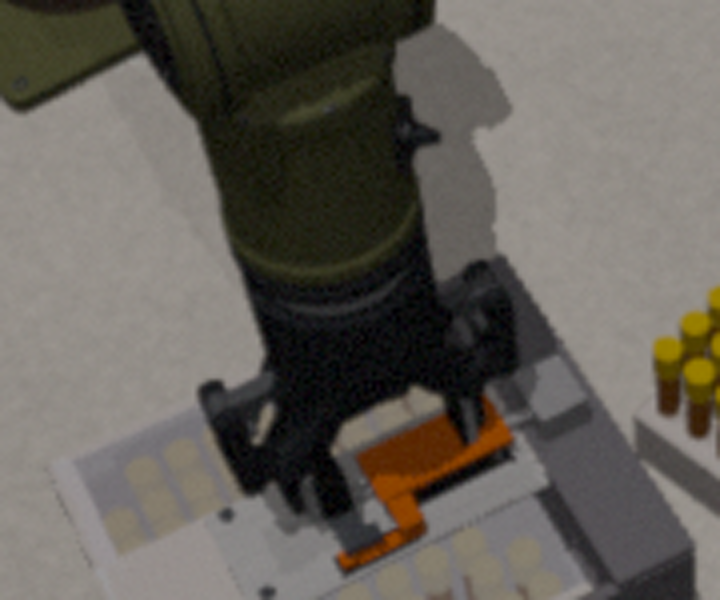

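The handle at crop (330,490) is against the fingertip and moving. The other tip at (470,430) is still well on the plate. I continue in small steps until the force along y jumps.

```bash
python3 -m inch '[0.4,3,0,0,85,0,0,0,0,85]'; python3 -m inch '[0.4,3,0,0,85,0,0,0,0,85]'
```

```text
time_s: 8.88
ee_pos: [0.5527, -0.0981, 0.1396]
tcp_rot: [[0.989, -0.147, 0.002], [-0.147, -0.989, -0.006], [0.003, 0.006, -1.0]]
contact_force: [-1.4, -9.3, 11.6]
opening: 0.852
grip_force: 6.1
time_s: 9.12
ee_pos: [0.5532, -0.0951, 0.1396]
tcp_rot: [[0.989, -0.147, 0.002], [-0.147, -0.989, -0.006], [0.003, 0.006, -1.0]]
contact_force: [-0.8, -8.1, 12.1]
opening: 0.851
grip_force: 6.1
```

```bash
python3 -m inch '[0.3,2,0,0,85,0,0,0,0,85]'; python3 -m inch '[0.3,2,0,0,85,0,0,0,0,85]'
python3 - <<'E'
from h import *
x,y=190,220
im=bot.grab_frame("side")[:,:,::-1][y:y+90,x:x+100];cv2.imwrite("pics/side4.png",cv2.resize(im,None,fx=6,fy=6,interpolation=cv2.INTER_CUBIC))
E
```

```text
time_s: 9.38
ee_pos: [0.5533, -0.0944, 0.1396]
tcp_rot: [[0.989, -0.148, 0.002], [-0.148, -0.989, -0.008], [0.003, 0.007, -1.0]]
contact_force: [-1.6, -11.4, 11.5]
opening: 0.85
grip_force: 9.2
time_s: 9.62
ee_pos: [0.5533, -0.0944, 0.1396]
tcp_rot: [[0.989, -0.149, 0.002], [-0.149, -0.989, -0.01], [0.003, 0.009, -1.0]]
contact_force: [-0.9, -16.0, 11.6]
opening: 0.849
grip_force: 12.5
```

View pics/side4.png

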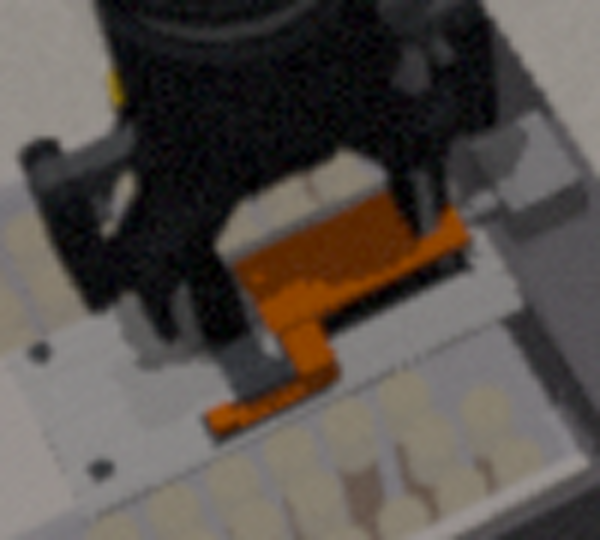

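The tool has stopped and the y force rose from 8 to 16 N, so the bolt is on its stop. The plate tip is still on the plate, clear of the keeper. I ease the push and lift away.

```bash
python3 -m inch '[0.1,1,0,0,85,0,0,0,0,85,-0.6,-4,0,0,85,0,0,4,0,85,0,0,6,0,85]'; python3 -m inch '[-0.3,-2,10,0,85,0,0,20,0,85,0,0,30,0,85,0,0,40,0,85,0,0,0,0,85]';python3 -m inch '[-30,-40,20,0,85,-30,-45,20,0,85,-30,-45,0,0,85,-30,-45,0,0,85,0,0,0,0,85]'
python3 - <<'E'
from h import *
x,y=140,195
im=bot.grab_frame("side")[:,:,::-1][y:y+140,x:x+180];cv2.imwrite("pics/side5.png",cv2.resize(im,None,fx=4,fy=4,interpolation=cv2.INTER_CUBIC))
E
```

```text
time_s: 10.3
ee_pos: [0.5522, -0.094, 0.1478]
tcp_rot: [[0.989, -0.147, -0.001], [-0.147, -0.989, -0.006], [0.0, 0.006, -1.0]]
contact_force: [0.5, -9.7, -2.6]
opening: 0.851
grip_force: 5.6
time_s: 10.92
ee_pos: [0.5539, -0.0909, 0.2505]
tcp_rot: [[0.99, -0.142, 0.005], [-0.142, -0.99, -0.0], [0.005, -0.0, -1.0]]
contact_force: [-0.7, 0.0, -1.0]
opening: 0.851
grip_force: 0.0
time_s: 11.55
ee_pos: [0.4281, -0.27, 0.2872]
tcp_rot: [[0.988, -0.152, -0.005], [-0.152, -0.988, -0.001], [-0.004, 0.002, -1.0]]
contact_force: [0.4, 0.2, -1.0]
opening: 0.851
grip_force: 0.0
```

View pics/side5.png

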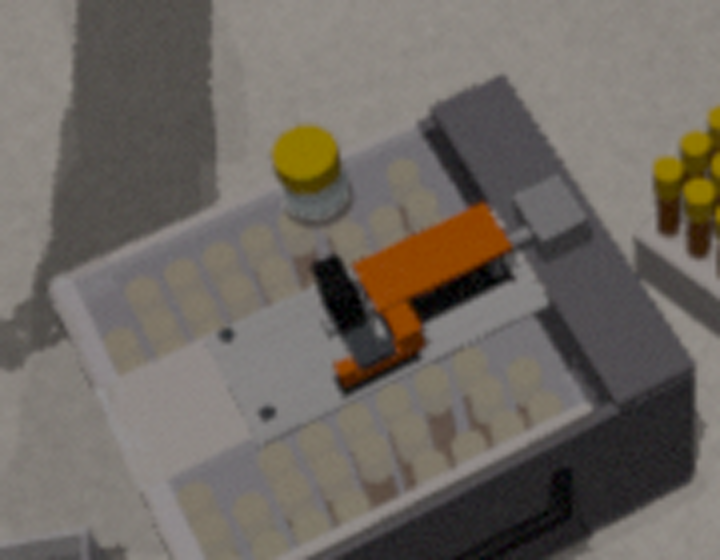

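The handle has moved from crop (275,300) to (340,290), next to the catch with the rod in the keeper. The catch is back at its original height, with its top corner at (487,205) as before, and the jar hasn't moved.

```bash
python3 -c "
from station import bot
print(bot.finish_job())"
```

```text
the job is handed in; nothing more can be done
None
```

The job is handed in: the bolt was pushed home with the catch held down, and the last picture shows the catch sprung back up and the jar where it stood; the rack and bin were not measured again, and the hand-in returned no verdict.

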